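# Lid the food processor and change its key

## Robot

A 6-joint arm with a two-finger parallel gripper is mounted at the origin on the work surface. World frame = base frame: x ahead of the robot, y to its left, z up, the work surface at z = 0. Lengths are in m, angles in rad, forces in N, time in s.
With the tool pointing down it reaches from about 0.35 to 0.775 m from the base axis. Payload 5.5 kg.
Tool frame: the origin (TCP) lies on the mounting face of the last link; the fingertips stand 173 mm ahead of it and the grasp point (between the pads) lies 155 mm ahead of it; z points along the fingers, y is the direction in which the jaws open and shut (so a half turn about z gives the same grasp; the last joint's range is limited). The gripper opens to 85 mm and grips with 20 to 120 N. Pads are 22 mm wide; open, the fingers measure 114 mm over their backs; the gripper's body (76 mm by 85 mm) begins 54 mm behind the grasp point. The pads swing forward as they close: fully open they stand 13 mm farther back than shut.
Start: joints at [-1.304, 0.313, 0.046, 1.304, 0, 1.431], TCP at [0.228, -0.528, 0.405] pointing down, gripper open.
Joint ranges: [-2.76, 2.76], [-0.86, 1.69], [-1.03, 1.26], [-2.2, 2.34], [-1.47, 1.5], [-3.14, 3.14]. Speed limits (rad/s): [2.57, 2.57, 3.14, 3.14, 3.14, 3.14].

## Interface

Orientations are given as a unit quaternion [w, x, y, z].
In Python, from workcell import * gives the robot as it stands. The module is installed in compiled form; this text tells all that it offers.
- The arm moves only by the shell command python3 -m crank 'ROWS' [FORCE]. ROWS is JSON, a list of rows, each a list of 7 numbers: the shift along the tool's x, y, z in mm, then the turn, a rotation vector about the tool's x, y, z in degrees, then the opening, from 0 (shut) to 1 (fully open). A call has exactly 8 rows; each row shifts and turns the commanded pose from where the row before left it, along the tool's axes as they then stand; what a row does not reach is not made up. A row lasts 1/8 s, in which the tool goes at most 62.5 mm and 10.7 degrees, less where a joint would pass 70% of its speed; a pose out of reach is approached as far as the arm can. A call with a gripper value outside its range is refused whole. The fingers move at their own pace and stop on an object; FORCE is the grip in N (left out, the last holds). Time passes only in rows, so rows that do not move let the fingers close, or fill a call up. It gives the time, the measured TCP pose, the force and the opening at its end, in the units of the state.
- get_state(): the state, without advancing time (a new reading comes with each control period).
- read_camera(name): name is "side" or "top" or "wrist"; returns the picture (400x640x3 uint8, blue, green, red); there is no depth.
- calibration(name): a dict with "fx", "fy", "cx", "cy" (pixels), "extrinsics" (4x4, takes a point from world to camera coordinates). Camera axes: x right, y down, z forward; pixel columns grow to the right and rows downward; lengths in m; the calibration is good to about 2 mm. The wrist camera is an equidistant fisheye: a pixel r from the principal point sees the ray r / f radians off the axis. A picture is of the moment at which its call begins: read the wrist's pose just before it. calibration takes no time and is no camera call; for the wrist camera it gives the pose at the moment of the call.
- hand_in(): hands the job in, once; it reports no verdict.
The state is a dict: "clock": time; "joint_pos": joint angles; "qvel": joint speeds; "tau": joint torques, N m; "tcp_pos": TCP position; "orientation": TCP orientation; "wrist_force": force on the tool from outside, world axes, zero at the start; "ft_torque": the same for the moment, N m; "finger_gap": finger opening in m.
Only numpy, scipy, OpenCV 4.12 (cv2) and the standard library are available. Lean on these libraries where they do the work, as an engineer would, in place of code of your own. Each camera call takes 0.05 s, during which the arm holds its last target.

## Task

Pick the one lid of the three that fits the food processor's jar and set it, without dropping it, flat and fully home on the jar. Then press the key with two ribs until it stays down by itself and the plain key has popped up, pressing no other key. Leave the other lids and everything else on the counter as they are.

Things in the scene. Friction and masses are not known exactly. Their poses are not given: they have to be found in the camera images.
- processor: White food processor fixed to the counter; origin under the centre of its 250 (x) by 200 (y) footprint, x pointing away from the keys, z up. Key deck 60 high from x -125 to -40; behind it the motor housing, 87 high; on it a steel jar, outer diameter 112, axis at x 45, y 0, rim 190 above the counter; jar handle at +x, out to x 135.
- key_bank (a point): Middle of the key bank on the deck, 60 above the counter. Four keys side by side along y at -60, -20, 20, 60 from it, in varying order. Interlocked and sprung: a press takes up to about 4 N; past about 12 of travel the key snaps under a catch and stays down, and the one that was down pops up. Let go earlier and it comes back up. Stop at 15: push near or to it, then withdraw.
- jar_mouth (a point): Centre of the jar's open mouth in the plane of the rim, 190 above the counter; inner diameter 104, outer 112, jar 95 deep inside. x, y, z as the processor's. The fitting lid seats with its flange on the rim and its plug inside, its centre point then 13.5 above this point.
- lid_small_center (a point): Small loose steel lid with black knob, lying right way up, 51 high. From its underside: plug of diameter 76 (64 at its tapered foot), 12 high; round flange of diameter 96, 5 thick; cylindrical knob of diameter 26, 34 high. Point: on the axis, half-way up, 25.5 above the underside; z up. Too small: it would fall into the jar.
- lid_medium_center (a point): Middle-sized loose steel lid with black knob, lying right way up, 51 high. From its underside: plug of diameter 98 (86 at its tapered foot), 12 high; round flange of diameter 120, 5 thick; cylindrical knob of diameter 26, 34 high. Point: on the axis, half-way up, 25.5 above the underside; z up. This is the one that fits the jar (104 mouth). About 0.15 kg.
- lid_large_center (a point): Large loose steel lid with black knob, lying right way up, 51 high. From its underside: plug of diameter 116 (104 at its tapered foot), 12 high; round flange of diameter 140, 5 thick; cylindrical knob of diameter 26, 34 high. Point: on the axis, half-way up, 25.5 above the underside; z up. Too large: its plug does not enter the jar.
- key_plain (a joint): The food processor's grey key with a plain cap without ribs (the one that is down at the start); cap 60 long (processor x), 34 wide (processor y). Joint: metres pressed down, 0 = up, 0.015 = stop, about 0.0114 = latched down. 
- key_plain_top (a point): Centre of the cap's top face (under the ribs, which stand 2 proud) of the key with a plain cap without ribs (the one that is down at the start): 82 above the counter when the key is up, about 70.6 when latched, 67 at the stop; axes as the processor's.
- key_one (a joint): The food processor's grey key with one raised black rib; cap 60 long (processor x), 34 wide (processor y). Joint: metres pressed down, 0 = up, 0.015 = stop, about 0.0114 = latched down. 
- key_one_top (a point): Centre of the cap's top face (under the ribs, which stand 2 proud) of the key with one raised black rib: 82 above the counter when the key is up, about 70.6 when latched, 67 at the stop; axes as the processor's.
- key_two (a joint): The food processor's grey key with two raised black ribs; cap 60 long (processor x), 34 wide (processor y). Joint: metres pressed down, 0 = up, 0.015 = stop, about 0.0114 = latched down. 
- key_two_top (a point): Centre of the cap's top face (under the ribs, which stand 2 proud) of the key with two raised black ribs: 82 above the counter when the key is up, about 70.6 when latched, 67 at the stop; axes as the processor's.
- key_three (a joint): The food processor's grey key with three raised black ribs; cap 60 long (processor x), 34 wide (processor y). Joint: metres pressed down, 0 = up, 0.015 = stop, about 0.0114 = latched down. 
- key_three_top (a point): Centre of the cap's top face (under the ribs, which stand 2 proud) of the key with three raised black ribs: 82 above the counter when the key is up, about 70.6 when latched, 67 at the stop; axes as the processor's.
- bottle_center (a point): Bystander: white plastic bottle, diameter 60, 180 high, standing; point on its axis 90 up.
- tumbler_center (a point): Bystander: steel tumbler without handle, diameter 66, 110 high, standing; point on its axis 55 up.
- storage_jar_center (a point): Bystander: glass storage jar with steel cap, diameter 66, 130 high, standing; point on its axis 65 up.
- mug_center (a point): Bystander: steel mug, diameter 76, 85 high, handle on its +y side reaching about 70 from the axis; point on its axis 42.5 up.
- bowl_center (a point): Bystander: white melamine bowl, rim diameter 136, 60 high; point on its axis 30 up.
- caddy_center (a point): Bystander: grey plastic caddy with white clip-on lid, 118 (x) by 148 (y), 114 high; point on its vertical centre line 57 up.
- tray_edge (a point): Bystander: empty aluminium tray 150 (x) by 300 (y), 22 high, at the counter's far edge; point at the middle of its near long side, at the bottom.
- spatula_grip (a point): Bystander: wooden spatula 280 long lying flat on the counter to the left of the robot; point on its handle, x along it towards the blade.
Things that resemble listed ones, but are neither listed nor needed, are in the scene too. What is shaped like the part that bears lid_medium_center but blue is not meant.

How it is judged:
By the outcome, as a careful person would: the job done as asked, in the order asked, and still so for the second after the job is handed in, with the robot touching nothing.
It also fails if it takes over 51 s, if anything falls off the work surface, if the arm or the gripper's body presses on something with over 40 N, if the wrist force passes 120 N, or if a joint passes its speed limit or range.

## Working session

There is one attempt and no reset: what is moved stays moved. The work goes in short steps, Python scripts to look and compute and a shell command to move; the robot and the scene stay as the last step left them, time stands still between calls to the robot, and variables do not carry over. Pictures are saved under pics/ and viewed, and the job is handed in when it is done.

```bash
mkdir -p pics
python3 - <<'E'
from workcell import *
import cv2
s=get_state();print(s)
for n in ("side","top","wrist"):
    c=calibration(n);print(n,c)
    cv2.imwrite(f"pics/{n}0.png",read_camera(n))
E
```

```text
{'clock': 0.0, 'joint_pos': array([-1.30359599e+00,  3.14032286e-01,  4.50115551e-02,  1.30358644e+00,
        1.72211542e-05,  1.43120405e+00]), 'qvel': array([ 0.00032303,  0.00086478,  0.00222874,  0.00122206, -0.00148103,
        0.00163732]), 'tau': array([-2.20888701e-04, -4.80617201e+01,  2.98540163e+01,  1.88584614e-02,
       -2.32278690e-04,  4.70221579e-06]), 'tcp_pos': array([ 0.2274576 , -0.52790475,  0.40380375]), 'orientation': array([-9.04130827e-04,  9.79385785e-01,  2.01996695e-01, -4.91374691e-05]), 'wrist_force': array([-0.06877726,  0.24158315, -0.27769043]), 'ft_torque': array([ 0.02451545, -0.02583472,  0.0204665 ]), 'finger_gap': 0.08522963691319634}
side {'fx': 444.7676800663431, 'fy': 444.7676800663431, 'cx': 325.2450493267108, 'cy': 201.75479492497234, 'extrinsics': array([[ 0.98343501, -0.18060836, -0.01536855, -0.48548872],
       [-0.14680104, -0.74386885, -0.65200352,  0.18027157],
       [ 0.1063251 ,  0.64345921, -0.75806016,  1.30269723],
       [ 0.        ,  0.        ,  0.        ,  1.        ]])}
top {'fx': 482.1674696237572, 'fy': 482.1674696237572, 'cx': 324.9288766800395, 'cy': 194.62773574996174, 'extrinsics': array([[-2.26817377e-02, -9.99742335e-01, -8.95832422e-04,
         3.17433056e-02],
       [-9.77042548e-01,  2.23565815e-02, -2.11867983e-01,
         5.45762821e-01],
       [ 2.11833419e-01, -3.93026761e-03, -9.77297885e-01,
         1.77191510e+00],
       [ 0.00000000e+00,  0.00000000e+00,  0.00000000e+00,
         1.00000000e+00]])}
wrist {'fx': 309.70691628693146, 'fy': 309.70691628693146, 'cx': 322.8602071411057, 'cy': 202.56914782804012, 'extrinsics': array([[ 0.39703186, -0.91780255, -0.00204589, -0.57488999],
       [-0.88445183, -0.38319825,  0.26627815, -0.0347864 ],
       [-0.24517474, -0.10391141, -0.96389406,  0.37865945],
       [ 0.        ,  0.        ,  0.        ,  1.        ]])}
```

View pics/top0.png

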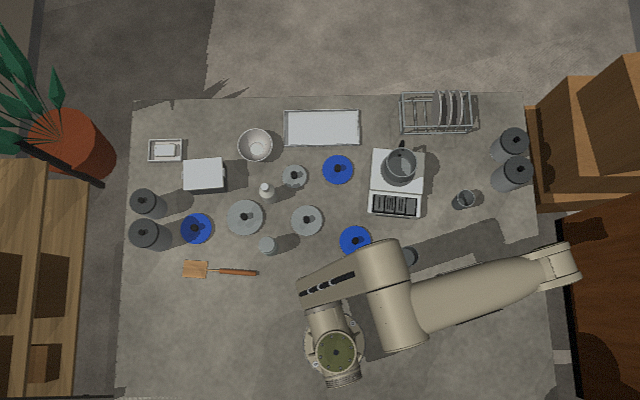

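View pics/side0.png

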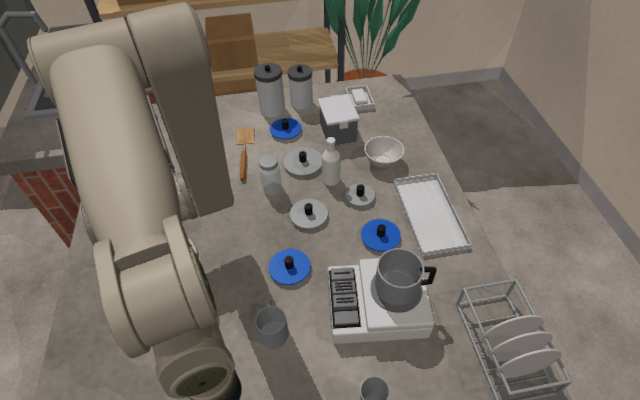

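View pics/wrist0.png

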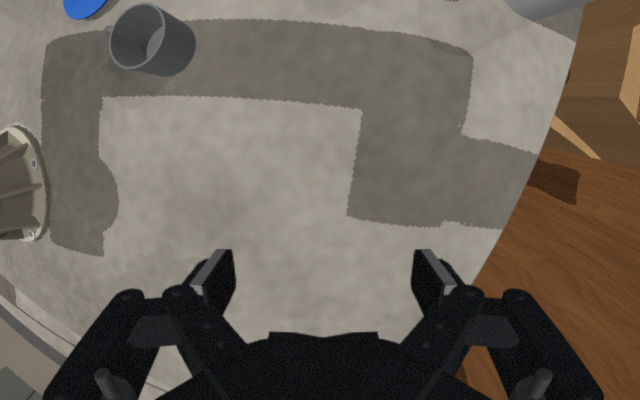

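The top picture shows three grey lids at about (245,217), (306,220) and (293,175), with blue decoys beside them. The processor is at about (397,180), with its keys near (394,204). I'll zoom in.

Run:
```python
import cv2
t=cv2.imread("pics/top0.png");s=cv2.imread("pics/side0.png")
cv2.imwrite("pics/t_lids.png",cv2.resize(t[150:260,220:380],None,fx=5,fy=5,interpolation=cv2.INTER_CUBIC))
cv2.imwrite("pics/t_proc.png",cv2.resize(t[130:230,350:450],None,fx=6,fy=6,interpolation=cv2.INTER_CUBIC))
cv2.imwrite("pics/s_proc.png",cv2.resize(s[230:350,310:450],None,fx=5,fy=5,interpolation=cv2.INTER_CUBIC))
```

```text
(no output)
```

View pics/t_lids.png

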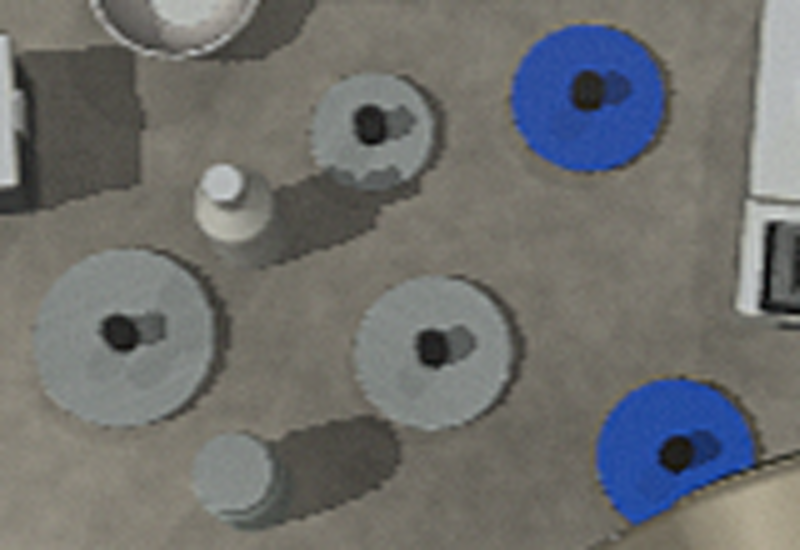

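View pics/t_proc.png

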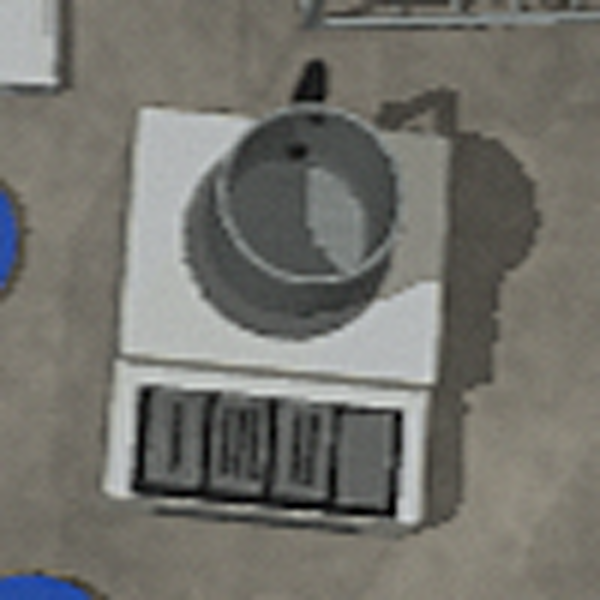

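View pics/s_proc.png

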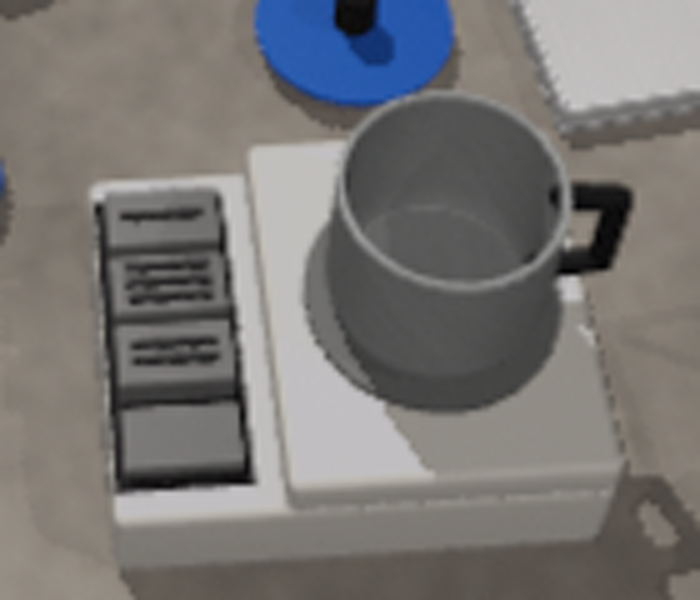

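The key order from +y to −y is one, three, two, plain, so key_two sits at processor y = −20. Next I'll work out the poses.

```bash
cat > h.py <<'E'
from workcell import *
import numpy as np, cv2
from scipy.optimize import least_squares
def proj(n,P,c=None):
    c=c or calibration(n);E=c["extrinsics"];q=np.atleast_2d(P)@E[:3,:3].T+E[:3,3]
    return np.c_[c["fx"]*q[:,0]/q[:,2]+c["cx"],c["fy"]*q[:,1]/q[:,2]+c["cy"]]
def ray(n,u,v,z,c=None):
    c=c or calibration(n);E=c["extrinsics"]
    d=E[:3,:3].T@np.array([(u-c["cx"])/c["fx"],(v-c["cy"])/c["fy"],1]);o=-E[:3,:3].T@E[:3,3]
    return o+d*(z-o[2])/d[2]
def circ(x,y,z,d):
    a=np.linspace(0,2*np.pi,180);return np.c_[x+d/2*np.cos(a),y+d/2*np.sin(a),0*a+z]
def bbox(p): return np.r_[p.min(0),p.max(0)]
E
python3 - <<'E'
from h import *
T=lambda x,y,x0,y0,f:((x+.5)/f-.5+x0,(y+.5)/f-.5+y0)
# lids, top crop
def fitlid(name,b,d,z,f0):
    x0,y0,f=f0
    bb=np.r_[T(b[0],b[1],x0,y0,f),T(b[2],b[3],x0,y0,f)]
    r=least_squares(lambda p:bbox(proj("top",circ(p[0],p[1],z,p[2])))-bb,[.5,0,d])
    print(name,r.x,r.fun)
L=(220,150,5)
fitlid("med",(354,276,514,430),.12,.017,L)
fitlid("large",(34,248,216,427),.14,.017,L)
fitlid("small",(311,72,437,189),.096,.017,L)
print("knobmed top",ray("top",*T(434,341,*L),.051))
fitlid("jar",(216,105,400,283),.112,.19,(350,130,6))
S=(310,230,5)
bb=np.r_[T(338,93,*S),T(572,292,*S)]
r=least_squares(lambda p:bbox(proj("side",circ(p[0],p[1],.19,p[2])))-bb,[.6,-.2,.112]);print("jar side",r.x,r.fun)
P=(350,130,6)
# processor corners
obs=[("top",T(140,110,*P),(125,100,87)),("top",T(448,140,*P),(125,-100,87)),("top",T(437,384,*P),(-40,-100,87)),("top",T(122,356,*P),(-40,100,87)),
("top",T(106,497,*P),(-125,100,60)),("top",T(420,532,*P),(-125,-100,60)),
("side",T(248,146,*S),(-40,100,87)),("side",T(290,492,*S),(-40,-100,87)),("side",T(625,465,*S),(125,-100,87)),("side",T(92,187,*S),(-125,100,60)),("side",T(116,518,*S),(-125,-100,60)),
]
def w(p,q): 
    c,s=np.cos(p[2]),np.sin(p[2]);q=np.array(q)/1e3;return [p[0]+c*q[0]-s*q[1],p[1]+s*q[0]+c*q[1],q[2]]
def res(p):
    r=[]
    for n,uv,q in obs: r+=list(proj(n,w(p,q))[0]-uv)
    b=bbox(proj("top",circ(*w(p,(45,0,190)),.112)))-np.r_[T(216,105,*P),T(400,283,*P)]
    b2=bbox(proj("side",circ(*w(p,(45,0,190)),.112)))-bb
    return np.r_[r,2*b,2*b2]
r=least_squares(res,[.6,-.2,0],loss="soft_l1");print("proc",r.x,np.degrees(r.x[2]));print(np.round(res(r.x),1))
p=r.x;print("jar",w(p,(45,0,190)))
for k,y in zip(("one","three","two","plain"),(60,20,-20,-60)): print(k,w(p,(-84,y,82)), proj("top",w(p,(-84,y,82))), proj("side",w(p,(-84,y,82))))
# two ribs: center seen
print("key two top obs",ray("top",*T(304,446,*P),.082),"side",ray("side",*T(176,350,*S),.084))
print("keybank mid obs",ray("top",*T(270,448,*P),.080))
E
```

```text
med [0.4569351  0.09254677 0.12130204] [ 0.20854452 -0.21245891 -0.20859822  0.20953071]
large [0.47455287 0.32999524 0.13971987] [ 0.02901875 -0.02965087 -0.02902734  0.02918136]
small [0.63420246 0.13698833 0.09674061] [ 0.25415    -0.26375937 -0.25420116  0.26091327]
knobmed top [0.46013236 0.09119274 0.051     ]
jar [ 0.63143665 -0.25402308  0.10966909] [-0.03908831  0.04088241  0.03906107 -0.04033418]
jar side [ 0.63129073 -0.25900096  0.11062779] [-0.02528296  0.03071674  0.02506762 -0.02869409]
proc [ 0.58667783 -0.25202417 -0.12102202] -6.934050712839996
[-0.  -1.1  1.  -1.2  0.4  0.2 -0.4 -0.2 -0.2 -0.2  0.6 -0.9 -0.7 -0.9
 -0.1 -0.5  0.9  0.6 -0.8 -1.8 -0.5  1.4  1.2 -0.5  2.7  0.6 -0.9 -1.4
  0.3 -0.7]
jar [np.float64(0.6313486922323183), np.float64(-0.2574568802831451), np.float64(0.19)]
one [np.float64(0.5105358365683376), np.float64(-0.18232197556959567), np.float64(0.082)] [[379.11723463 201.45555598]] [[343.47340523 272.57138595]]
three [np.float64(0.5057067641545061), np.float64(-0.2220294063555578), np.float64(0.082)] [[389.8077308 202.4850487]] [[344.82172521 285.85753855]]
two [np.float64(0.5008776917406748), np.float64(-0.2617368371415199), np.float64(0.082)] [[400.50853052 203.51553364]] [[346.23249907 299.75910277]]
plain [np.float64(0.49604861932684335), np.float64(-0.301444267927482), np.float64(0.082)] [[411.2196487  204.54701226]] [[347.71016897 314.31985097]]
key two top obs [ 0.49937631 -0.26068764  0.082     ] side [ 0.49715363 -0.26166241  0.084     ]
keybank mid obs [ 0.49897899 -0.23979194  0.08      ]
```

The estimates agree: the fitted diameters match the given sizes, and the processor fit leaves about 1 px. The medium lid is at about (0.458, 0.092), the jar at about (0.631, −0.257), and key two at about (0.500, −0.261). I'll fly over the lid and turn the tool to yaw 90° on the way.

```bash
cat >> h.py <<'E'
from scipy.spatial.transform import Rotation as R
def tool(s=None):
    s=s or get_state();return s["tcp_pos"],R.from_quat(s["orientation"],scalar_first=True)
def rel(target,yaw=None):
    p,r=tool();d=np.array(target)-p
    print("tool shift mm",np.round(r.inv().apply(d)*1e3,1))
    if yaw is not None:
        a=np.radians(yaw);g=R.from_matrix(np.c_[[np.cos(a),np.sin(a),0],[np.sin(a),-np.cos(a),0],[0,0,-1]])
        print("rotvec deg (tool)",np.degrees((r.inv()*g).as_rotvec()).round(2)); print("shift in goal axes",np.round(g.inv().apply(d)*1e3,1))
E
python3 - <<'E'
from h import *
p,r=tool();E=calibration("wrist")["extrinsics"];o=-E[:3,:3].T@E[:3,3]
print("cam in tool",r.inv().apply(o-p), "axes",(r.inv().as_matrix()@E[:3,:3].T).round(3))
rel((.458,.092,.36),90)
E
```

```text
cam in tool [0.06812834 0.00075925 0.03084429] axes [[ 0.001 -0.964 -0.267]
 [ 1.     0.002 -0.   ]
 [ 0.    -0.267  0.964]]
tool shift mm [ 457.  -478.1   44.8]
rotvec deg (tool) [-6.000e-02 -6.000e-02 -6.669e+01]
shift in goal axes [620.  230.5  44. ]
```

```bash
python3 -m crank '[[41,-43,0,0,0,-10.5,1],[49,-35,0,0,0,-10.5,1],[54,-25,0,0,0,-10.5,1],[58,-15,0,0,0,-10.5,1],[60,-4,0,0,0,-10.5,1],[59,7,0,0,0,-10.5,1],[57,18,0,0,0,-3.7,1],[56,21,0,0,0,0,1]]' && python3 -c "
from h import *
print(get_state()['joint_pos'].round(2));rel((.458,.092,.36),90)"
```

```text
clock: 1.15
tcp_pos: [0.3973, -0.0791, 0.4048]
orientation: [0.0, 0.707, 0.707, 0.0]
wrist_force: [1.1, -0.8, -0.6]
finger_gap: 0.0854
[-0.4  -0.02 -0.35  1.24 -0.    1.18]
tool shift mm [171.1  60.7  44.7]
rotvec deg (tool) [0.04 0.02 0.02]
shift in goal axes [171.1  60.7  44.8]
```

```bash
python3 -m crank '[[50,18,10,0,0,0,1],[50,18,15,0,0,0,1],[40,14,20,0,0,0,1],[31,11,20,0,0,0,1],[0,0,10,0,0,0,1],[0,0,0,0,0,0,1],[0,0,0,0,0,0,1],[0,0,0,0,0,0,1]]'
python3 - <<'E'
from h import *
print(get_state()['joint_pos'].round(2));rel((.458,.092,.195),90)
c=calibration("wrist");im=read_camera("wrist");cv2.imwrite("pics/w1.png",im)
K=np.array([[c["fx"],0,c["cx"]],[0,c["fy"],c["cy"]],[0,0,1]])
E=c["extrinsics"]
for z,d in((.017,.12),(.051,.026)):
    q=circ(.458,.092,z,d);uv,_=cv2.fisheye.projectPoints(q[:,None,:],cv2.Rodrigues(E[:3,:3])[0],E[:3,3],K,np.zeros(4))
    cv2.polylines(im,[uv.astype(int)],True,(0,0,255),1)
cv2.imwrite("pics/w1o.png",im)
E
```

```text
clock: 2.15
tcp_pos: [0.4582, 0.0892, 0.3305]
orientation: [0.001, 0.708, 0.707, 0.0]
wrist_force: [-0.1, -0.5, -0.6]
finger_gap: 0.0853
[ 0.02  0.14 -0.36  1.07 -0.    1.59]
tool shift mm [  2.9  -0.4 135.5]
rotvec deg (tool) [ 0.09  0.01 -0.08]
shift in goal axes [  2.8  -0.2 135.5]
```

View pics/w1o.png

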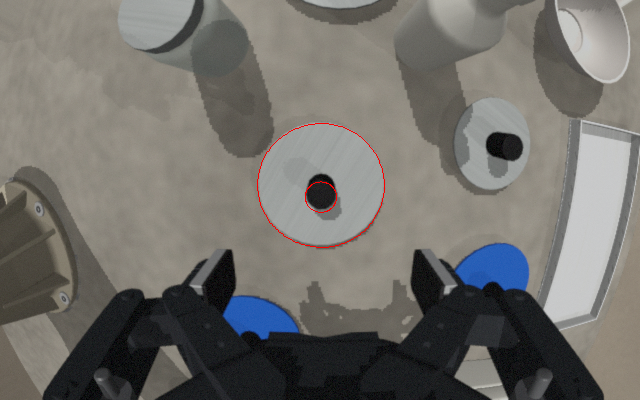

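The wrist overlay matches the lid flange (centre near (321,185)) to within about a pixel, so I'll descend.

```bash
python3 -m crank '[[3,0,30,0,0,0,1],[0,0,40,0,0,0,1],[0,0,35,0,0,0,1],[0,0,20,0,0,0,1],[0,0,9,0,0,0,1],[0,0,0,0,0,0,1],[0,0,0,0,0,0,1],[0,0,0,0,0,0,1]]' 60 && python3 -m crank '[[0,0,0,0,0,0,0],[0,0,0,0,0,0,0],[0,0,0,0,0,0,0],[0,0,0,0,0,0,0],[0,0,0,0,0,0,0],[0,0,0,0,0,0,0],[0,0,0,0,0,0,0],[0,0,0,0,0,0,0]]' 60
python3 - <<'E'
from h import *
cv2.imwrite("pics/w2.png",read_camera("wrist"))
print(get_state()["wrist_force"],get_state()["finger_gap"])
E
```

```text
clock: 3.2
tcp_pos: [0.4586, 0.093, 0.1966]
orientation: [0.001, 0.707, 0.707, 0.001]
wrist_force: [0.2, -0.3, -0.2]
finger_gap: 0.0854
clock: 4.2
tcp_pos: [0.4581, 0.093, 0.1959]
orientation: [0.0, 0.707, 0.707, 0.0]
wrist_force: [-1.2, 0.3, 5.3]
finger_gap: 0.0244
[-0.90094195 -0.48520225  5.92183732] 0.02450142201394044
```

View pics/w2.png

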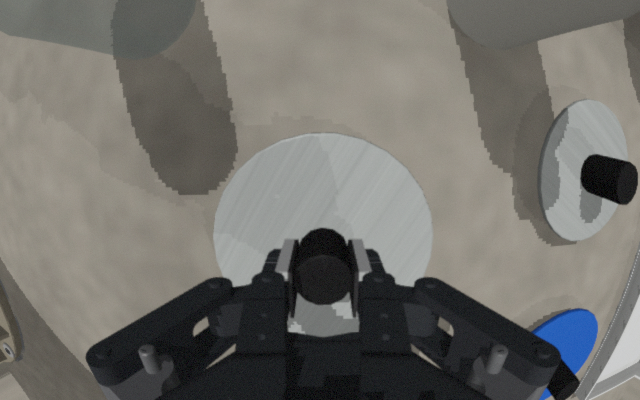

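The knob is held between the pads at about (323,265) with a 24.5 mm gap. I'll lift and carry it towards the jar.

```bash
python3 -m crank '[[0,0,-10,0,0,0,0],[0,0,-25,0,0,0,0],[0,0,-40,0,0,0,0],[0,0,-50,0,0,0,0],[0,0,-50,0,0,0,0],[0,0,-40,0,0,0,0],[0,0,-15,0,0,0,0],[0,0,-10,0,0,0,0]]'
python3 - <<'E'
from h import *
cv2.imwrite("pics/w3.png",read_camera("wrist"))
rel((.631,-.257,.436),90)
E
```

```text
clock: 5.25
tcp_pos: [0.4579, 0.093, 0.4355]
orientation: [-0.0, 0.707, 0.707, -0.0]
wrist_force: [0.3, 0.1, -1.2]
finger_gap: 0.0244
tool shift mm [-3.50e+02  1.73e+02  2.00e-01]
rotvec deg (tool) [0.   0.01 0.01]
shift in goal axes [-3.50e+02  1.73e+02  2.00e-01]
```

View pics/w3.png

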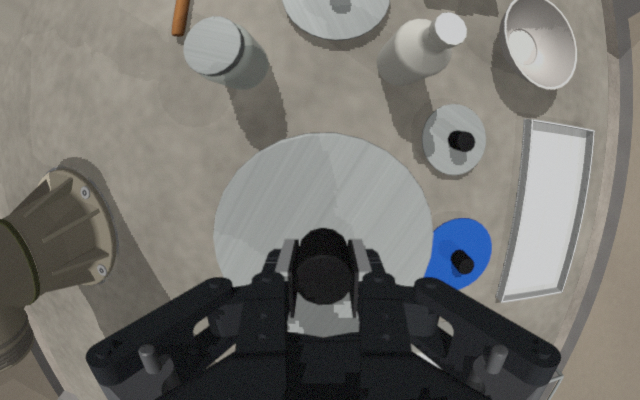

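```bash
python3 -m crank '[[-25,12,0,0,0,0,0],[-50,25,0,0,0,0,0],[-55,27,0,0,0,0,0],[-55,27,0,0,0,0,0],[-55,27,0,0,0,0,0],[-50,25,0,0,0,0,0],[-35,18,0,0,0,0,0],[-25,12,0,0,0,0,0]]' && python3 -m crank '[[0,0,10,0,0,0,0],[0,0,15,0,0,0,0],[0,0,0,0,0,0,0],[0,0,0,0,0,0,0],[0,0,0,0,0,0,0],[0,0,0,0,0,0,0],[0,0,0,0,0,0,0],[0,0,0,0,0,0,0]]'
python3 - <<'E'
from h import *
rel((.631,-.257,.374),90)
p,r=tool()
for n,x0,y0,w,h in(("top",340,110,120,110),("side",310,180,140,120)):
    im=read_camera(n);
    f=5;im=cv2.resize(im[y0:y0+h,x0:x0+w],None,fx=f,fy=f,interpolation=cv2.INTER_CUBIC)
    zu=p[2]-.1955
    for P,col in((circ(.631,-.257,.19,.112),(0,0,255)),(circ(p[0],p[1]-.0,zu+.017,.12),(0,255,0)),(circ(p[0],p[1],zu,.086),(255,255,0))):
        uv=proj(n,P);uv=((uv-[x0,y0]+.5)*f-.5).round().astype(int)
        cv2.polylines(im,[uv[:,None]],True,col,1)
    cv2.imwrite(f"pics/{n}4.png",im)
E
```

```text
clock: 6.3
tcp_pos: [0.6316, -0.2591, 0.4323]
orientation: [-0.002, 0.708, 0.707, -0.001]
wrist_force: [0.0, 0.0, -0.7]
finger_gap: 0.0241
clock: 7.3
tcp_pos: [0.6311, -0.257, 0.4109]
orientation: [0.0, 0.707, 0.707, 0.0]
wrist_force: [0.3, 0.6, -0.3]
finger_gap: 0.0245
tool shift mm [ 0.  -0.1 36.9]
rotvec deg (tool) [0.01 0.01 0.01]
shift in goal axes [-0.  -0.1 36.9]
```

View pics/top4.png

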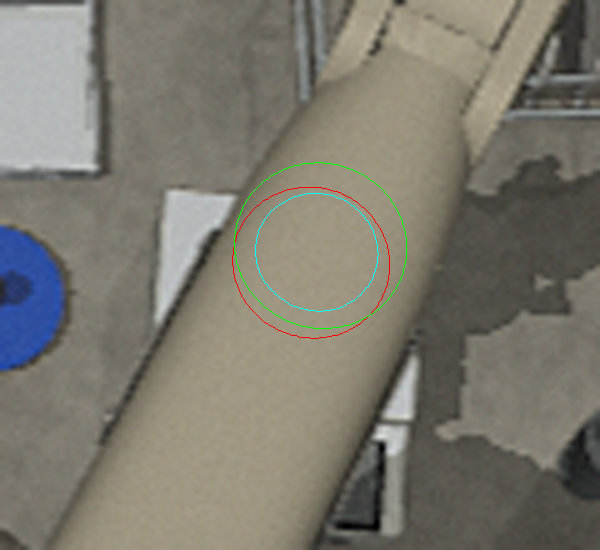

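View pics/side4.png

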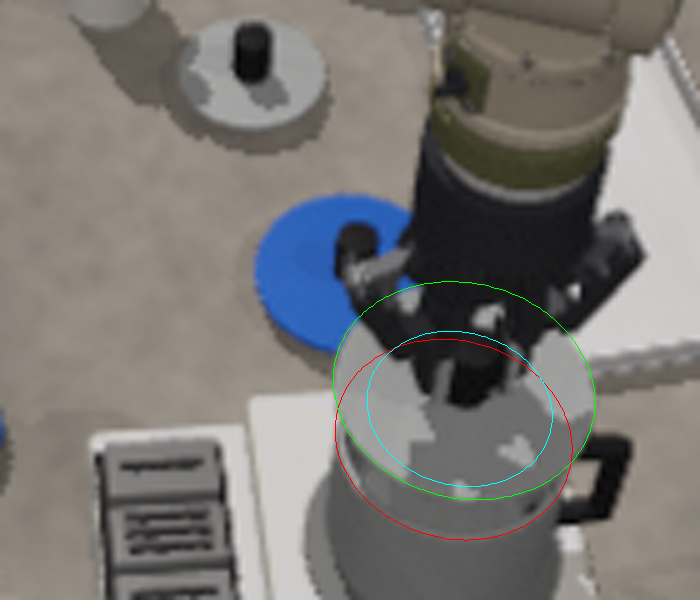

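In the side view the lid's green outline and the jar's red outline both match the image. The top view is blocked by the arm. I'll check with the wrist camera as well.

Run:
```python
from h import *
c=calibration("wrist");im=read_camera("wrist");cv2.imwrite("pics/w5.png",im)
K=np.array([[c["fx"],0,c["cx"]],[0,c["fy"],c["cy"]],[0,0,1]])
E=c["extrinsics"];p,r=tool()
for q,col in((circ(p[0],p[1],p[2]-.1955+.017,.12),(0,255,0)),(circ(.631,-.257,.19,.112),(0,0,255)),(circ(.631,-.253,.19,.112),(255,0,255))):
    uv,_=cv2.fisheye.projectPoints(q[:,None,:],cv2.Rodrigues(E[:3,:3])[0],E[:3,3],K,np.zeros(4))
    cv2.polylines(im,[uv.round().astype(int)],True,col,1)
cv2.imwrite("pics/w5o.png",im)
```

```text
(no output)
```

View pics/w5o.png

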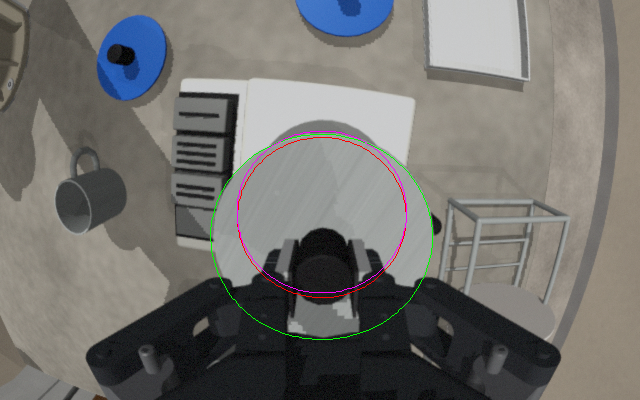

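Run:
```python
from h import *
im=cv2.imread("pics/w5.png")
cv2.imwrite("pics/w5z.png",cv2.resize(im[65:145,165:425],None,fx=3,fy=3,interpolation=cv2.INTER_CUBIC))
c=calibration("wrist");E=c["extrinsics"]
K=np.array([[c["fx"],0,c["cx"]],[0,c["fy"],c["cy"]],[0,0,1]])
p=[.5867,-.252,-.121]
def w(p,q):
    co,s=np.cos(p[2]),np.sin(p[2]);q=np.array(q)/1e3;return [p[0]+co*q[0]-s*q[1],p[1]+s*q[0]+co*q[1],q[2]]
for q in((-40,100,87),(125,100,87),(-125,100,60),(-85,60,84)):
    uv,_=cv2.fisheye.projectPoints(np.array(w(p,q)).reshape(1,1,3),cv2.Rodrigues(E[:3,:3])[0],E[:3,3],K,np.zeros(4))
    print(q,uv.ravel(),(uv.ravel()-[165,65]+.5)*3-.5)
```

```text
(-40, 100, 87) [245.9517747   77.28731483] [243.85532411  37.8619445 ]
(125, 100, 87) [417.65746697  99.09179114] [758.97240091 103.27537342]
(-125, 100, 60) [178.75898331  78.04097687] [42.27694994 40.12293061]
(-85, 60, 84) [199.66029658 115.50796909] [104.98088975 152.52390726]
```

View pics/w5z.png

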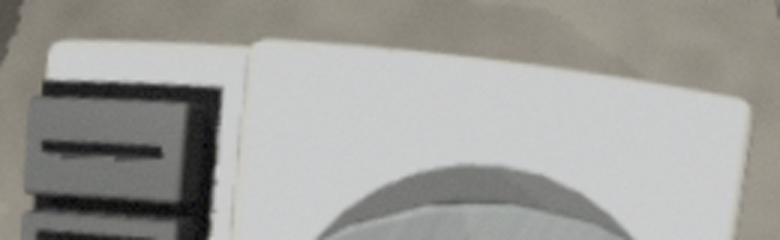

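The processor's edges in the wrist view put the jar at about y = −0.256, so I'll shift 1.5 mm in +y. Then I'll lower slowly and watch the force.

```bash
python3 -m crank '[[1.5,0,5,0,0,0,0],[0,0,8,0,0,0,0],[0,0,5,0,0,0,0],[0,0,4,0,0,0,0],[0,0,3,0,0,0,0],[0,0,2,0,0,0,0],[0,0,0,0,0,0,0],[0,0,0,0,0,0,0]]'
python3 - <<'E'
from h import *
s=get_state();print(s["wrist_force"],s["ft_torque"],s["tcp_pos"])
E
python3 -m crank '[[0,0,2,0,0,0,0],[0,0,2,0,0,0,0],[0,0,1,0,0,0,0],[0,0,1,0,0,0,0],[0,0,0,0,0,0,0],[0,0,0,0,0,0,0],[0,0,0,0,0,0,0],[0,0,0,0,0,0,0]]'
python3 - <<'E'
from h import *
s=get_state();print(s["wrist_force"],s["ft_torque"],s["tcp_pos"])
E
```

```text
clock: 8.45
tcp_pos: [0.6311, -0.2555, 0.3839]
orientation: [0.0, 0.707, 0.707, 0.0]
wrist_force: [0.2, -0.5, -1.1]
finger_gap: 0.0245
[ 0.21894495 -0.52249601 -1.10735782] [-0.01318578  0.04018946  0.03248884] [ 0.6311068  -0.25547816  0.38390527]
clock: 9.45
tcp_pos: [0.6311, -0.2555, 0.3778]
orientation: [0.0, 0.707, 0.707, -0.0]
wrist_force: [0.2, 0.2, -1.5]
finger_gap: 0.0241
[ 0.18731784  0.20937164 -1.45496177] [ 0.01719634 -0.00474181 -0.0131904 ] [ 0.63108252 -0.25547697  0.37776756]
```

```bash
python3 -m crank '[[0,0,1,0,0,0,0],[0,0,1,0,0,0,0],[0,0,1,0,0,0,0],[0,0,1,0,0,0,0],[0,0,0.3,0,0,0,0],[0,0,0,0,0,0,0],[0,0,0,0,0,0,0],[0,0,0,0,0,0,0]]'
python3 - <<'E'
from h import *
s=get_state();print(s["wrist_force"],s["ft_torque"],s["tcp_pos"])
im=read_camera("side");cv2.imwrite("pics/side6.png",cv2.resize(im[180:300,310:450],None,fx=5,fy=5,interpolation=cv2.INTER_CUBIC))
E
```

```text
clock: 10.45
tcp_pos: [0.631, -0.2554, 0.3741]
orientation: [0.0, 0.707, 0.707, 0.0]
wrist_force: [-2.1, 0.2, 5.9]
finger_gap: 0.0239
[-2.12377862  0.22037549  5.88878368] [ 0.15316978  0.53179189 -0.0654725 ] [ 0.63097925 -0.25543341  0.37411194]
```

View pics/side6.png

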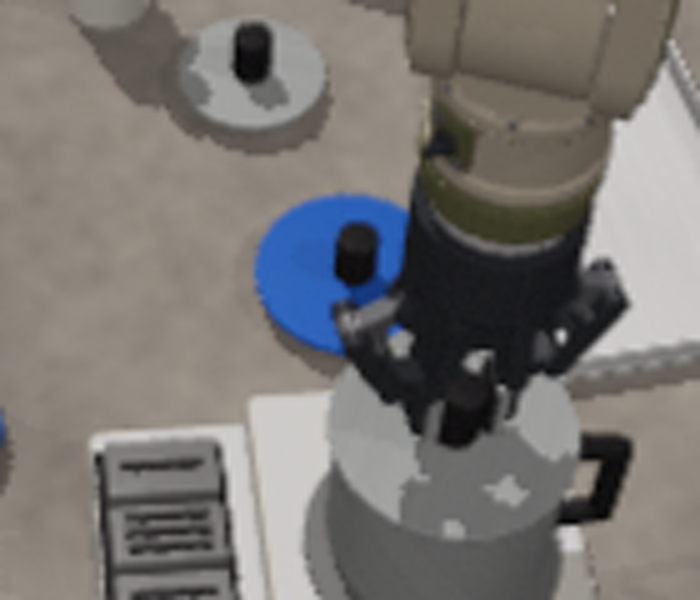

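Contact came at the predicted seat height, and the side view shows the flange flush on the rim. I'll release and rise.

```bash
python3 -m crank '[[0,0,0,0,0,0,0.5],[0,0,0,0,0,0,1],[0,0,0,0,0,0,1],[0,0,0,0,0,0,1],[0,0,0,0,0,0,1],[0,0,0,0,0,0,1],[0,0,-15,0,0,0,1],[0,0,-30,0,0,0,1]]'; python3 -m crank '[[0,0,-40,0,0,0,1],[0,-30,-10,0,0,0,1],[0,-50,0,0,0,0,0],[0,-50,0,0,0,0,0],[0,0,0,0,0,0,0],[0,0,0,0,0,0,0],[0,0,0,0,0,0,0],[0,0,0,0,0,0,0]]'
python3 - <<'E'
from h import *
s=get_state();print(s["wrist_force"],s["tcp_pos"],s["finger_gap"])
im=read_camera("side");cv2.imwrite("pics/side7.png",cv2.resize(im[180:340,310:450],None,fx=3.5,fy=3.5,interpolation=cv2.INTER_CUBIC))
c=calibration("wrist");im=read_camera("wrist");E=c["extrinsics"]
K=np.array([[c["fx"],0,c["cx"]],[0,c["fy"],c["cy"]],[0,0,1]])
for q,col in((circ(.631,-.2564,.195,.12),(0,255,0)),(circ(.5,-.261,.082,.02),(0,0,255))):
    uv,_=cv2.fisheye.projectPoints(q[:,None,:],cv2.Rodrigues(E[:3,:3])[0],E[:3,3],K,np.zeros(4))
    cv2.polylines(im,[uv.round().astype(int)],True,col,1)
cv2.imwrite("pics/w7.png",im)
E
```

```text
clock: 11.5
tcp_pos: [0.6308, -0.2554, 0.4184]
orientation: [-0.001, 0.707, 0.707, -0.0]
wrist_force: [0.3, 0.1, 0.7]
finger_gap: 0.0853
clock: 12.5
tcp_pos: [0.5021, -0.2556, 0.4682]
orientation: [0.0, 0.707, 0.707, -0.0]
wrist_force: [-0.5, -0.4, 0.0]
finger_gap: 0.0001
[-0.51721533 -0.42247362  0.00366222] [ 0.50205977 -0.25559708  0.468229  ] 0.0001273191669369115
```

View pics/side7.png

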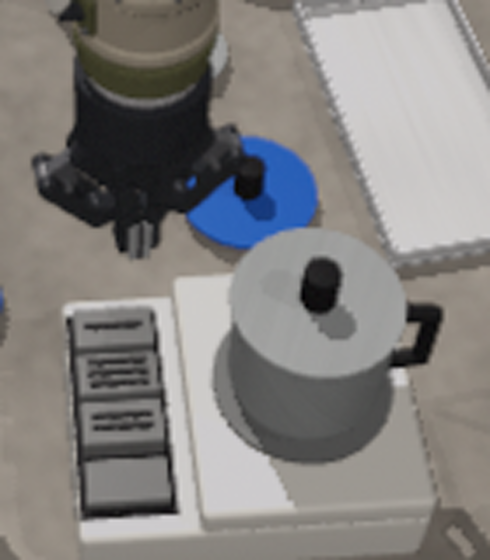

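View pics/w7.png

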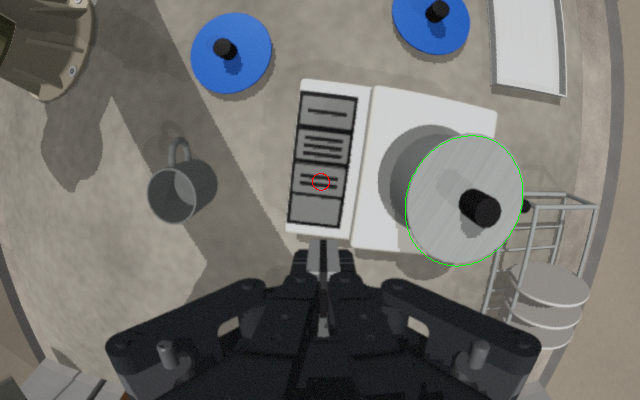

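The lid lies flat on the jar, and the wrist overlay of the seated flange matches it. The red marker is centred on the two-rib key at (320,181). I'll go above that key, pressing slightly towards its front to keep clear of the jar.

```bash
python3 -m crank '[[-4,-10,20,0,0,7,0],[0,0,50,0,0,0,0],[0,0,50,0,0,0,0],[0,0,40,0,0,0,0],[0,0,20,0,0,0,0],[0,0,10,0,0,0,0],[0,0,0,0,0,0,0],[0,0,0,0,0,0,0]]'
python3 - <<'E'
from h import *
rel((.492,-.260,.2425),83)
for n,b in (("side",(180,350,300,450)),("wrist",None)):
    im=read_camera(n)
    if b: im=cv2.resize(im[b[0]:b[1],b[2]:b[3]],None,fx=3.5,fy=3.5,interpolation=cv2.INTER_CUBIC)
    cv2.imwrite(f"pics/{n}8.png",im)
E
```

```text
clock: 13.6
tcp_pos: [0.4916, -0.2598, 0.2795]
orientation: [0.001, 0.749, 0.663, 0.0]
wrist_force: [1.1, -0.7, 0.4]
finger_gap: -0.0001
tool shift mm [-0.1  0.4 37. ]
rotvec deg (tool) [0.1  0.06 0.01]
shift in goal axes [-0.1  0.4 37. ]
```

View pics/side8.png

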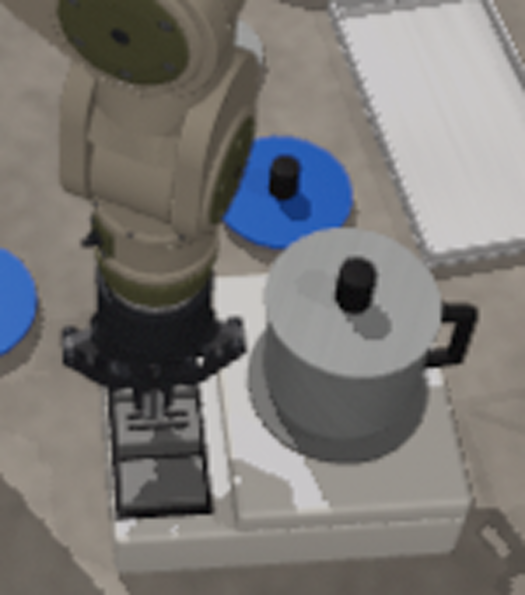

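View pics/wrist8.png

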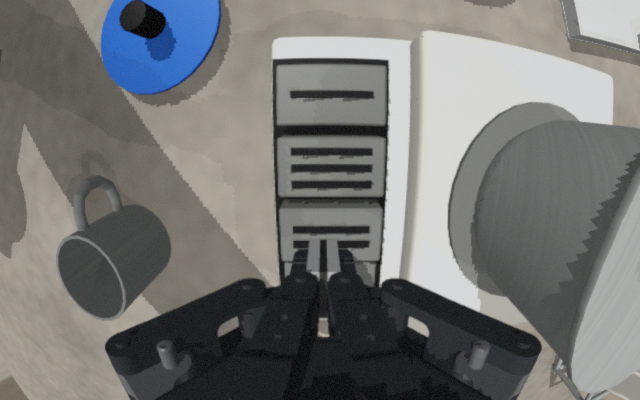

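The closed tips stand over the two-rib key at about (320,245), and the jar is well clear on the right. I'll press now.

```bash
python3 -m crank '[[0,0,12,0,0,0,0],[0,0,10,0,0,0,0],[0,0,5,0,0,0,0],[0,0,4,0,0,0,0],[0,0,3,0,0,0,0],[0,0,2,0,0,0,0],[0,0,0,0,0,0,0],[0,0,0,0,0,0,0]]'
python3 - <<'E'
from h import *
s=get_state();print(s["wrist_force"],s["tcp_pos"])
cv2.imwrite("pics/w9.png",read_camera("wrist"))
E
```

```text
clock: 14.7
tcp_pos: [0.491, -0.2594, 0.2425]
orientation: [-0.0, 0.749, 0.663, -0.0]
wrist_force: [-1.8, 0.7, 2.4]
finger_gap: 0.0003
[-1.75979118  0.71798597  2.36751647] [ 0.49100792 -0.25943649  0.24250109]
```

View pics/w9.png

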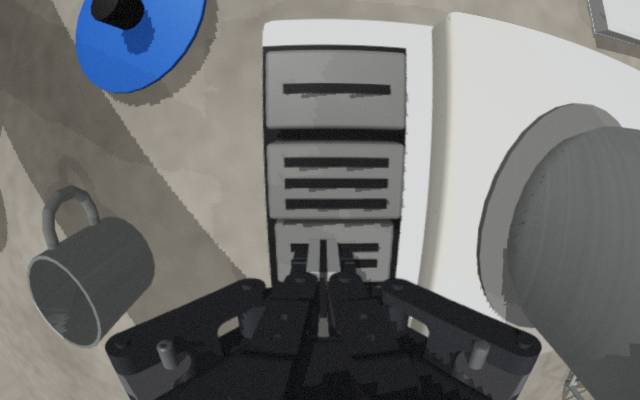

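```bash
python3 -m crank '[[0,0,1,0,0,0,0],[0,0,1,0,0,0,0],[0,0,0.5,0,0,0,0],[0,0,0,0,0,0,0],[0,0,0,0,0,0,0],[0,0,0,0,0,0,0],[0,0,0,0,0,0,0],[0,0,0,0,0,0,0]]'
python3 - <<'E'
from h import *
s=get_state();print(s["wrist_force"],s["tcp_pos"])
E
```

```text
clock: 15.75
tcp_pos: [0.491, -0.2594, 0.2404]
orientation: [0.0, 0.749, 0.663, -0.0]
wrist_force: [-2.1, 0.6, 6.5]
finger_gap: 0.0001
[-2.11795796  0.59271166  6.49427056] [ 0.49097598 -0.2594255   0.24043625]
```

Force has passed the 4 N spring limit, so the key is at or near its stop. I'll withdraw straight up and then look.

```bash
python3 -m crank '[[0,0,-10,0,0,0,0],[0,0,-20,0,0,0,0],[0,0,-40,0,0,0,0],[0,0,-50,0,0,0,0],[0,0,-50,0,0,0,0],[-20,-40,-20,0,0,0,0],[-20,-50,0,0,0,0,0],[0,0,0,0,0,0,0]]'
python3 - <<'E'
from h import *
im=read_camera("side");cv2.imwrite("pics/side10.png",cv2.resize(im[220:350,310:450],None,fx=5,fy=5,interpolation=cv2.INTER_CUBIC))
cv2.imwrite("pics/w10.png",read_camera("wrist"))
print(get_state()["tcp_pos"])
E
```

```text
clock: 16.75
tcp_pos: [0.3945, -0.2886, 0.4308]
orientation: [0.0, 0.75, 0.661, -0.0]
wrist_force: [0.6, 0.2, 0.5]
finger_gap: -0.0002
[ 0.39659809 -0.28850594  0.43040381]
```

View pics/side10.png

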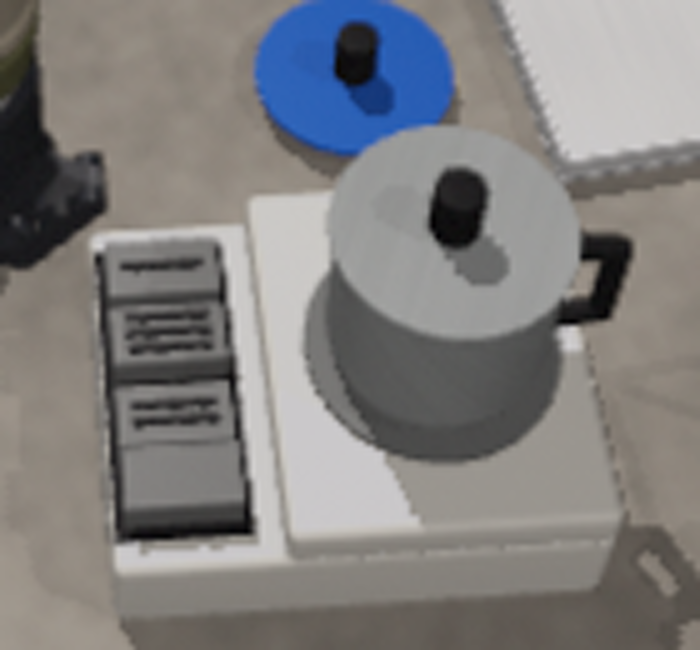

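View pics/w10.png

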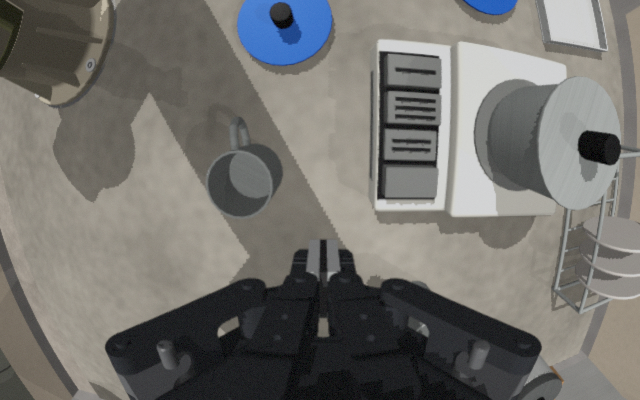

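The side view shows the two-rib key down at about (175,405) and the plain key up at about (183,480). Keys one and three are still up, and the lid sits flush on the jar. I'll hand in.

```bash
python3 -c "
from h import *
print(get_state()['qvel'].round(3));print(hand_in())"
```

```text
[ 0.025  0.022  0.011 -0.006  0.    -0.   ]
the job is handed in; nothing more can be done
None
```

I set the medium steel lid on the jar, then pressed the two-rib key until it latched. I handed the job in at about 17 s of the 51 s allowed.

- **Lid:** I gripped it by its knob and lowered it into the jar. Contact came at TCP z 0.3741 m, against 0.3739 m predicted for fully seated, with about 6 N of force. After release, the wrist camera showed the flange where a flat, seated lid should be, and the side camera agreed.
- **Keys:** I pressed to a measured 6.5 N and withdrew straight up. In the last side and wrist pictures the two-rib key stays down, the plain key is up, and keys one and three are still up. I judged this by eye and did not measure key heights.
- **Checks that disagreed or are missing:** The top and side cameras put the jar about 5 mm apart in y (−0.254 and −0.259). I settled it with the wrist view at −0.256, and the lid went in without side force. The arm blocked the top view during placing. I took no final picture of the whole counter, so the other lids and objects are unchecked. The arm did not go down near them, and I saw no unexpected forces.

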